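# Power up the balance and tare its cup

### The arm

A 6-joint arm with a two-finger parallel gripper is mounted at the origin on the work surface. World frame = base frame: x ahead of the robot, y to its left, z up, the work surface at z = 0. Lengths are in m, angles in degrees, forces in N, time in s.
With the tool pointing down it reaches from about 0.35 to 0.875 m from the base axis. Payload 4.2 kg.
Tool frame: the origin (TCP) lies midway between the tips of the shut fingers; the grasp point (between the pads) lies 19 mm behind it; z points along the fingers, y is the line along which they close (so a half turn about z gives the same grasp; the last joint's range is limited). The gripper opens to 87 mm and grips with 3 to 60 N. Pads are 19 mm wide; open, the fingers measure 117 mm over their backs; the gripper's body (75 mm by 190 mm) begins 51 mm behind the grasp point.
Start: joints at [86.895, 22.042, 0.453, 0, -68.411, -14.817], TCP at [0.192, 0.595, 0.223] pointing down, gripper open.
Joint ranges: [-179.83, 179.83], [-69.29, 118.12], [-61.27, 80.66], [-181.25, 117.63], [-171.15, -9.14], [-177.46, 177.46]. Speed limits (degrees/s): [159.86, 159.86, 180, 180, 180, 180].

### API

Orientations are given as a 3x3 rotation matrix whose columns are the frame's x, y, z axes.
In Python, from station import * gives the robot as it stands.
- The arm moves only by the tool move_arm, never from a script. Its argument "targets" is text: rows parted by semicolons, each of 4 numbers parted by spaces: the shift along the world's x, y, z in units of 25 mm (1.0 is 25 mm), then the turn about the world's z in units of 5 degrees (1.0 is 5 degrees). In form: tx ty tz spin; .... A call has 1 to 10 rows; each row shifts and turns the commanded pose from where the row before left it; what a row does not reach is not made up. A row lasts 1/12 s, in which the tool goes at most 41.7 mm and 7.16 degrees, less where a joint would pass 70% of its speed; a pose out of reach is approached as far as the arm can. A call is refused whole if a number of a shift passes 1 or a number of a turn 1, either way. A call with a gripper value outside its range is refused whole. "gripper" is the finger opening in mm, from 0 to 87, set as the call begins (left out, the last holds). The fingers move at their own pace and stop on an object; the grip force is fixed at half the most. Time passes only in rows, so rows that do not move let the fingers close. It gives the time, the measured TCP pose, the force, the opening and the grip force at its end, in the units of the state.
- sense(): the state, without advancing time (a new reading comes with each control period).
- capture(name): name is "scene" or "side" or "wrist"; returns a dict with "image" (384x512x3 uint8, blue, green, red), "fx", "fy", "cx", "cy" (pixels), "world_from_camera" (4x4, takes a point from camera to world coordinates); the wrist camera has in their place "hand_eye" (4x4, takes a point from camera to tool coordinates, whose origin is the TCP and whose axes are the flange's). Camera axes: x right, y up, looking along -z (the intrinsics and any distortion apply to the point x, -y, -z); pixel columns grow to the right and rows downward; lengths in m; the calibration is good to about 2 mm. A picture is of the moment at which its call begins: read the wrist's pose just before it. There is no depth.
- finish_job(): hands the job in; it is judged then, once.
The state is a dict: "time_s": time; "joints": joint angles; "joint_velocities": joint speeds; "effort": joint torques, N m; "tcp_pos": TCP position; "ee_rot": TCP orientation; "wrist_force": force on the tool from outside, world axes, zero at the start; "moment": the same for the moment, N m; "gripper_width": opening from 0.0 (shut) to 1.0 (fully open); "gripper_force": force on a finger pad.
Only numpy, scipy, OpenCV 4.12 (cv2) and the standard library are available. Lean on these libraries where they do the work, as an engineer would, in place of code of your own. Each camera call takes 0.05 s, during which the arm holds its last target. There are 200 camera calls.

### The job

Get the weighing place ready with the closed fingertips: press the raised end of the power strip's rocker down until the rocker has tipped fully over, then press the balance's round key all the way down so that it stays down, and then press the long tare bar all the way down, keep it down for about a second, and let it come up. Do not press the square key, and do not push, lift or carry the cup on the pan, the steel weight or the glass jar.

Things in the scene. Friction and masses are not known exactly. Their poses are not given: they have to be found in the camera images.
- balance: White fixed laboratory balance, 304 x 214 mm. Origin: centre of underside, on the bench. x from the key panel (robot side) to the pan, y left, z up. Keys in a row at x = -112 mm on a deck 46 mm high (x -150 to -70): round y = +70, square +18, tare bar -56. Behind: display, rear 64 mm high, 130 mm pan centred at x = +60, top 75 mm high. Yaw within 0.3 rad; left or right of the strip.
- power_key_top (a point): Centre of the top of the round white power key (24 mm across), 10 mm above the key deck when up, 4 mm when down. Moves with the key; axes as the balance.
- power_key (a joint): Travel of the round key, m: 0 up (at the start), 0.006 fully down. It latches by friction: about 4 N moves it, and it stays where it is left.
- tare_bar_top (a point): Centre of the top of the long white tare bar (20 mm in the balance's x, 54 mm in its y), 10 mm above the key deck when up, 4 mm when down. Moves with the bar.
- tare_bar (a joint): Travel of the tare bar, m: 0 up, 0.006 fully down. Sprung: 1 N starts it, 4 N takes it fully down, and it comes up by itself when let go.
- square_key_top (a point): Centre of the top of the small square white key (16 x 16 mm), sprung like the tare bar; to be left alone.
- square_key (a joint): Travel of the square key, m: 0 up, 0.006 fully down.
- strip: White fixed power strip, 320 x 64 mm, 42 mm high, four round sockets and, near its end towards the robot, a black rocker. Origin: centre of underside, on the bench. x runs along it from the rocker end to the far end, z up. The rocker's pivot runs along y at x = -115 mm, 49 mm above the bench. Yaw within 0.3 rad.
- rocker (a joint): Tip of the rocker, rad: 0 off (at the start), 0.34 fully over to on. About 3 N at the press point moves it (0.05 N m friction); it stays where it is left.
- rocker_press (a point): Middle of the top face of the on half, 16 mm from the pivot towards the strip's -x end (away from the sockets). Moves with it. The rocker is a shallow V, 52 x 26 mm. At the start the on half slopes up 0.34 rad to its outer end and the other half is level; fully over, the on half is level, top 52 mm above the bench (5 mm lower here), and the other half stands up.
- cup: Loose open aluminium weighing cup, 48 mm across, 32 mm high, about 40 g, on the balance's pan. Origin: centre of its underside.
- weight: Loose steel 0.5 kg weight with a small knob, 38 mm across, 64 mm high, standing on the bench at one side of the work. Origin: centre of its underside.
- jar: Loose closed glass jar, 56 mm across, 75 mm high, standing on the bench at the other side. Origin: centre of its underside.
Mind the look-alikes: they are no part of the job. What is shaped like the weight but pink or purple is not meant. What is shaped like the cup but blue or turquoise is not meant.

How it is judged (in metres and radians):
On the way, in this order (a step that is already met when the one before it is completed fails the run):
1. the rocker is tipped over to on (value of joint rocker above 0.27 rad), for 0.1 s.
2. the round key is pressed down (value of joint power_key above 0.0045 m), for 0.1 s.
3. the tare bar is held down (value of joint tare_bar above 0.0045 m), for 0.6 s.
At the end, for the whole second after the job is handed in: The rocker is over to on (beyond 0.27 of 0.34 rad), the round key stays down (more than 4.5 of 6 mm), the tare bar and the square key are up (within 1.5 mm), and cup, weight and jar stand at rest within 12 mm of where they were (value of joint rocker above 0.27 rad and value of joint power_key above 0.0045 m and value of joint each of tare_bar, square_key below 0.0015 m and distance of each of cup, weight, jar from where it was at the start of the episode below 0.012 m and linear speed of each of cup, weight, jar below 0.02 m/s); the robot touches nothing.
It fails at once if the round key is pressed before the rocker is over (value of joint power_key above 0.003 m and value of joint rocker below 0.2 rad).
It fails at once if the tare bar is pressed before the rocker is over and the round key is down (value of joint tare_bar above 0.003 m and (value of joint power_key below 0.003 m or value of joint rocker below 0.2 rad)).
It fails at once if the square key is pressed (value of joint square_key above 0.003 m).
It fails at once if the cup, the weight or the jar is pushed, lifted or tipped (distance of any of cup, weight, jar from where it was at the start of the episode above 0.015 m or angle between any of cup, weight, jar's own z axis and vertical above 0.4 rad).
It also fails if it takes over 51 s, if anything falls off the work surface, if the arm or the gripper's body presses on something with over 40 N, if the wrist force passes 120 N, or if a joint passes its speed limit or range.

## Working session

There is one attempt and no reset: what is moved stays moved. The work goes in short steps, Python scripts to look and compute and a tool call to move; the robot and the scene stay as the last step left them, time stands still between calls to the robot, and variables do not carry over. Pictures are saved under pics/ and viewed, at most 10 in all, crops included, and the job is handed in when it is done.

Besides the shell and the picture viewer there is one more tool, called after ">>>" as name(argument=value, ...), one argument or row to a line, values as JSON. move_arm: Moves the arm, as the interface text tells. Its arguments: {"type":"object","properties":{"targets":{"type":"string"},"gripper":{"type":"number"}},"required":["targets"]}

```bash
mkdir -p pics; ls
python3 - <<'E'
from station import *
import cv2,numpy as np,pickle
s=sense();print(s['time_s'],s['tcp_pos'],s['ee_rot'],s['wrist_force'])
d={}
for n in('scene','side'):
    c=capture(n);d[n]=c;cv2.imwrite(f'pics/{n}0.png',c['image']);print(n,{k:np.round(v,3).tolist() for k,v in c.items() if k!='image'})
pickle.dump(d,open('cams.pkl','wb'))
a=np.hstack([d['scene']['image'],d['side']['image']])
E
```

```text
pics
0.0 [0.1921242  0.59409773 0.22147192] [[ 9.51417337e-01 -3.07903733e-01 -5.85133003e-04]
 [-3.07904278e-01 -9.51415069e-01 -2.07878206e-03]
 [ 8.33604015e-05  2.15795425e-03 -9.99997668e-01]] [-0.21841262 -0.43291723 -0.50167209]
scene {'fx': 351.008, 'fy': 351.008, 'cx': 257.852, 'cy': 186.611, 'world_from_camera': [[0.17, -0.585, 0.793, 1.48], [0.985, 0.111, -0.129, -0.105], [-0.012, 0.803, 0.596, 0.733], [0.0, 0.0, 0.0, 1.0]]}
side {'fx': 436.679, 'fy': 436.679, 'cx': 259.924, 'cy': 185.402, 'world_from_camera': [[-0.838, 0.378, -0.395, 0.108], [-0.546, -0.6, 0.584, 0.76], [-0.016, 0.705, 0.709, 0.964], [0.0, 0.0, 0.0, 1.0]]}
```

View pics/scene0.png

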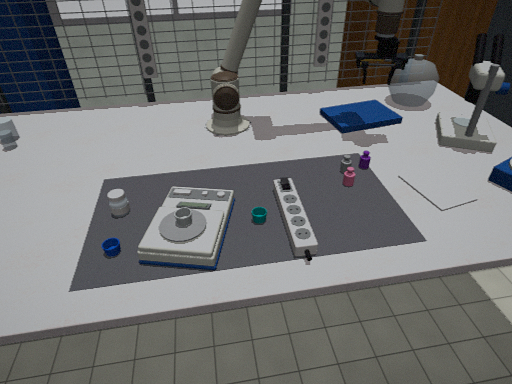

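View pics/side0.png

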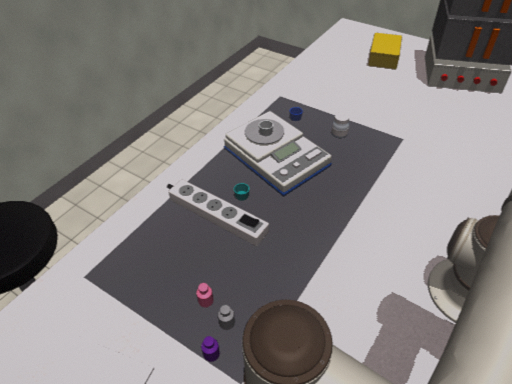

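Scene: rocker near (286,185). The balance keys run tare (182,192), square (205,193), round (221,195). The steel weight is at (346,163), with pink (349,178) and purple (365,160) look-alikes, and the jar at (118,203). Side: rocker (249,221), round (284,172), square (297,164), tare (313,155). I'll make one close crop of both views.

Run:
```python
import cv2,numpy as np,pickle
d=pickle.load(open('cams.pkl','rb'))
def crop(n,x,y,w,h,k):
    return cv2.resize(d[n]['image'][y:y+h,x:x+w],None,fx=k,fy=k,interpolation=cv2.INTER_CUBIC)
a=crop('scene',140,170,160,60,5)   # 800x300
b=crop('side',225,140,133,50,6)     # 798x300
b2=crop('side',225,140,114,100,3)
c=np.zeros((600,800,3),np.uint8);c[:300]=a
c[300:,:400]=crop('side',265,140,80,60,5)
c[300:,400:]=crop('side',205,190,80,60,5)
cv2.imwrite('pics/crop0.png',c)
```

```text
(no output)
```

View pics/crop0.png

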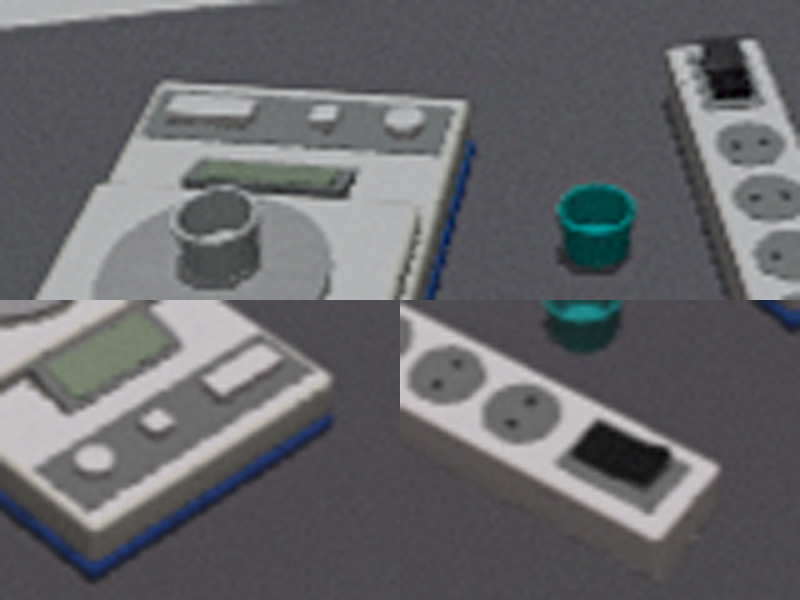

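```bash
cat > h.py <<'E'
import cv2,numpy as np,pickle
d=pickle.load(open('cams.pkl','rb'))
def ray(c,uv,T=None):
    T=c['world_from_camera'] if T is None else T
    r=np.array([(uv[0]-c['cx'])/c['fx'],-(uv[1]-c['cy'])/c['fy'],-1.])
    return T[:3,3],T[:3,:3]@r/np.linalg.norm(r)
def onz(c,uv,z,T=None):
    o,r=ray(c,uv,T);return o+r*(z-o[2])/r[2]
def tri(c1,p1,c2,p2):
    o,r=ray(c1,p1);q,t=ray(c2,p2)
    k=np.linalg.lstsq(np.c_[r,-t],q-o,rcond=None)[0]
    a,b=o+r*k[0],q+t*k[1];return (a+b)/2,np.linalg.norm(a-b)
E
python3 - <<'E'
from h import *
P={'round':((220.7,193.6),(283.7,170.9),.056),'square':((204.5,192.5),(296.3,163.3),.056),'tare':((182,191.2),(313.3,153.3),.056),
'rk_on':((284.3,180.8),(252.9,222.3),.057),'sock1':((290,198.7),(229.2,212.6),.042),'sock2':((294,209.5),(214.4,204.8),.042)}
for k,(a,b,z) in P.items():
    p,e=tri(d['scene'],a,d['side'],b)
    print(k,p.round(4),round(e,4),onz(d['scene'],a,z).round(4),onz(d['side'],b,z).round(4))
for n,uv in {'weight':(346,172),'jar':(119,212)}.items(): print(n,onz(d['scene'],uv,0).round(3))
E
```

```text
round [ 0.5882 -0.0805  0.0533] 0.0031 [ 0.5934 -0.0794  0.056 ] [ 0.5866 -0.0798  0.056 ]
square [ 0.5729 -0.1308  0.0532] 0.0028 [ 0.5782 -0.1296  0.056 ] [ 0.5713 -0.1298  0.056 ]
tare [ 0.5512 -0.2016  0.052 ] 0.0023 [ 0.5579 -0.2001  0.056 ] [ 0.5492 -0.199   0.056 ]
rk_on [0.5556 0.1353 0.0506] 0.0006 [0.5645 0.1333 0.057 ] [0.5523 0.1394 0.057 ]
sock1 [0.6377 0.1343 0.0391] 0.0019 [0.6419 0.134  0.042 ] [0.6357 0.1353 0.042 ]
sock2 [0.6911 0.1333 0.0392] 0.0024 [0.6952 0.1332 0.042 ] [0.689  0.1339 0.042 ]
weight [0.475 0.39  0.   ]
jar [ 0.556 -0.408  0.   ]
```

Checks: heights come out about 3 mm low. The key spacings are 52 and 74 mm as described, balance yaw is about -17°, and the strip lies along x at y≈0.134. I'll move above the rocker with fingers shut.

>>> move_arm(
  targets="0.6 -0.92 0 0.17;0.6 -0.92 0 0.17;0.6 -0.92 0 0.17;0.6 -0.92 0 0.17;0.6 -0.92 0 0.17;0.6 -0.92 0 0.17;0.6 -0.92 0 0.17;0.6 -0.92 0 0.17;0.6 -0.92 0 0.17;0.6 -0.92 0 0.17",
  gripper=0,
)

```text
time_s: 0.93
tcp_pos: [0.3426, 0.3632, 0.2222]
ee_rot: [[0.987, -0.163, -0.001], [-0.163, -0.987, -0.001], [-0.0, 0.001, -1.0]]
wrist_force: [0.5, -0.7, 0.1]
gripper_width: 0.327
gripper_force: 0.0
```

>>> move_arm(
  targets="0.6 -0.92 0 0.17;0.6 -0.92 0 0.17;0.6 -0.92 0 0.17;0.6 -0.92 0 0.17;0.6 -0.92 0 0.17;0.6 -0.92 0 0.17;0.6 -0.92 0 0.17;0.6 -0.92 0 0.17;0.6 -0.92 0 0.17;0.6 -0.92 0 0.17",
)

```text
time_s: 1.77
tcp_pos: [0.4926, 0.1333, 0.2222]
ee_rot: [[1.0, -0.015, -0.001], [-0.015, -1.0, -0.0], [-0.001, 0.0, -1.0]]
wrist_force: [0.9, 0.2, 0.7]
gripper_width: 0.003
gripper_force: 0.0
```

>>> move_arm(
  targets="0 0 0 0;0 0 0 0;0 0 0 0;0 0 0 0",
)

```text
time_s: 2.1
tcp_pos: [0.4918, 0.1352, 0.2224]
ee_rot: [[1.0, -0.015, -0.0], [-0.015, -1.0, 0.0], [-0.0, -0.0, -1.0]]
wrist_force: [0.0, -0.6, 0.6]
gripper_width: 0.004
gripper_force: 0.0
```

Run:
```python
from station import *
import cv2,numpy as np,pickle
s=sense();c=capture('wrist')
pickle.dump((s,c),open('w1.pkl','wb'))
print(s['time_s'],s['tcp_pos'],s['gripper_width'],{k:np.round(v,3).tolist() for k,v in c.items() if k!='image'})
cv2.imwrite('pics/w1.png',c['image'])
```

```text
2.1 [0.49181103 0.13520847 0.22239038] 0.004274570222937006 {'fx': 331.112, 'fy': 331.112, 'cx': 258.759, 'cy': 197.764, 'hand_eye': [[-0.001, 0.961, 0.277, 0.076], [1.0, 0.001, 0.001, 0.001], [0.001, 0.277, -0.961, -0.162], [0.0, 0.0, 0.0, 1.0]]}
```

View pics/w1.png

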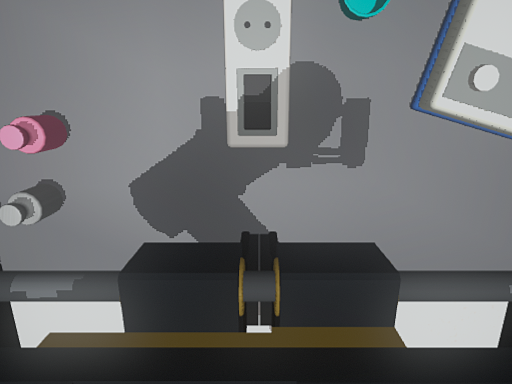

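Wrist view: strip from columns 225 to 290 with its end edge near row 135–147, and the rocker at (243–271, 75–130) with its raised end towards the bottom. Socket at (257,25), round key at (487,77).

```bash
cat >> h.py <<'E'
def wT(s,c):
    T=np.eye(4);T[:3,:3]=s['ee_rot'];T[:3,3]=s['tcp_pos'];return T@c['hand_eye']
E
python3 - <<'E'
from h import *
s,c=pickle.load(open('w1.pkl','rb'));T=wT(s,c)
for n,u,z in [('sock1',(257.5,25),.042),('rk far end',(257.5,75),.052),('rk raised end',(257.5,130),.060),('frame far',(258,68),.042),('frame near',(257,136),.042),('round',(487,77),.056),('edgeL',(228,100),.042),('edgeR',(289,100),.042),('end',(258,140),.042)]:
    print(n,onz(c,u,z,T).round(4))
g=cv2.cvtColor(c['image'],cv2.COLOR_BGR2GRAY)
print(g[55:155:2,257].tolist()); print(g[100,215:300:2].tolist())
E
```

```text
sock1 [0.6374 0.1333 0.042 ]
rk far end [0.5927 0.1341 0.052 ]
rk raised end [0.5423 0.1349 0.06  ]
frame far [0.5998 0.1335 0.042 ]
frame near [0.5348 0.1356 0.042 ]
round [ 0.5872 -0.0804  0.056 ]
edgeL [0.5706 0.1638 0.042 ]
edgeR [0.5696 0.1032 0.042 ]
end [0.5307 0.1346 0.042 ]
[212, 212, 212, 212, 212, 212, 219, 168, 173, 182, 87, 94, 94, 95, 96, 95, 94, 94, 94, 95, 74, 66, 66, 66, 61, 61, 59, 59, 60, 58, 57, 57, 57, 58, 57, 54, 55, 66, 112, 107, 113, 176, 172, 172, 172, 155, 106, 88, 88, 88]
[92, 92, 91, 91, 85, 121, 211, 212, 212, 211, 213, 170, 105, 112, 102, 61, 65, 65, 65, 65, 66, 66, 66, 66, 65, 65, 65, 64, 109, 114, 112, 124, 177, 174, 173, 170, 161, 102, 92, 93, 92, 92, 92]
```

>>> move_arm(
  targets="0.5 0 -0.8 0;0.5 0 -0.8 0;0.5 0 -0.8 0;0.5 0 -0.8 0;0.33 0 -0.8 0;0 0 -0.8 0;0 0 -0.8 0;0 0 -0.2 0;0 0 0 0;0 0 0 0",
)

```text
time_s: 2.98
tcp_pos: [0.5509, 0.1354, 0.0783]
ee_rot: [[1.0, -0.015, 0.001], [-0.015, -1.0, 0.0], [0.001, -0.0, -1.0]]
wrist_force: [0.1, 0.2, 0.9]
gripper_width: 0.007
gripper_force: 0.0
```

>>> move_arm(
  targets="0 0 -0.12 0;0 0 -0.12 0;0 0 -0.12 0;0 0 -0.12 0;0 0 -0.12 0;0 0 -0.1 0;0 0 0 0;0 0 0 0",
)

```text
time_s: 3.65
tcp_pos: [0.5506, 0.1347, 0.0599]
ee_rot: [[1.0, -0.016, -0.0], [-0.016, -1.0, -0.0], [-0.0, 0.0, -1.0]]
wrist_force: [0.4, -0.8, -0.2]
gripper_width: 0.003
gripper_force: 0.0
```

>>> move_arm(
  targets="0 0 -0.08 0;0 0 -0.08 0;0 0 -0.08 0;0 0 -0.06 0;0 0 0 0;0 0 0 0",
)

```text
time_s: 4.15
tcp_pos: [0.5505, 0.1346, 0.0524]
ee_rot: [[1.0, -0.016, -0.0], [-0.016, -1.0, -0.0], [-0.0, 0.0, -1.0]]
wrist_force: [-0.8, -1.1, 1.3]
gripper_width: 0.008
gripper_force: 1.3
```

>>> move_arm(
  targets="0 0 -0.06 0;0 0 -0.04 0;0 0 0 0;0 0 0 0",
)

```text
time_s: 4.48
tcp_pos: [0.5506, 0.1346, 0.0522]
ee_rot: [[1.0, -0.015, 0.001], [-0.015, -1.0, -0.0], [0.001, 0.0, -1.0]]
wrist_force: [-6.4, 0.2, 15.8]
gripper_width: 0.005
gripper_force: 7.6
```

Bottomed at z=0.0522 with about 16 N, which matches the level face at 52 mm. I'll retreat and go towards the round key, checking the rocker on the way.

>>> move_arm(
  targets="0 0 0.5 0;0 0 0.9 0;0 0 0.9 0;0 0 0.9 0;0 -0.7 0.8 -0.4;0 -0.9 0 -0.4;0 -0.9 0 -0.4;0 -0.9 0 -0.4;0 -0.9 0 -0.4;0 -0.9 0 -0.4",
)

```text
time_s: 5.32
tcp_pos: [0.5509, 0.0037, 0.1498]
ee_rot: [[0.974, -0.225, 0.001], [-0.225, -0.974, 0.0], [0.001, -0.001, -1.0]]
wrist_force: [0.7, 0.7, -0.1]
gripper_width: 0.006
gripper_force: 0.0
```

>>> move_arm(
  targets="0.2 -0.9 0 -0.4;0.2 -0.9 0 -0.4;0.2 -0.9 0 0;0 -0.7 0 0;0 0 0 0;0 0 0 0;0 0 0 0",
)

```text
time_s: 5.9
tcp_pos: [0.5656, -0.08, 0.1498]
ee_rot: [[0.957, -0.291, 0.0], [-0.291, -0.957, 0.0], [0.0, -0.0, -1.0]]
wrist_force: [0.5, 0.0, 0.4]
gripper_width: 0.005
gripper_force: 0.0
```

Run:
```python
from station import *
from h import *
s=sense();c=capture('wrist');a=capture('scene');b=capture('side')
pickle.dump((s,c),open('w2.pkl','wb'))
print(s['time_s'],s['tcp_pos'],s['ee_rot'].round(3) if hasattr(s['ee_rot'],'round') else s['ee_rot'])
o=np.zeros((600,800,3),np.uint8)
o[:384,:512]=c['image']
o[384:,:400]=cv2.resize(b['image'][190:244,205:305],(400,216),interpolation=cv2.INTER_CUBIC)
o[384:,400:]=cv2.resize(a['image'][165:219,240:340],(400,216),interpolation=cv2.INTER_CUBIC)
cv2.imwrite('pics/w2.png',o)
```

```text
5.9 [ 0.56562545 -0.080042    0.1497502 ] [[ 0.957 -0.291  0.   ]
 [-0.291 -0.957  0.   ]
 [ 0.    -0.    -1.   ]]
```

View pics/w2.png

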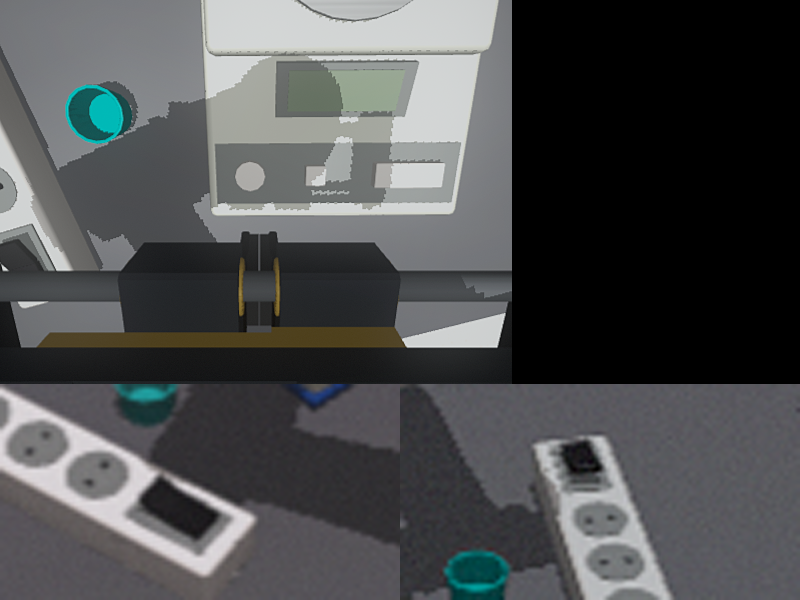

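Rocker is over: its socket-side half now stands up in both views. In the wrist view, the keys are round (250,176), square (316,176) and tare (410,175).

Run:
```python
from h import *
s,c=pickle.load(open('w2.pkl','rb'));T=wT(s,c)
R=onz(c,(250,176.5),.056,T);S=onz(c,(315.5,176),.056,T);B=onz(c,(410,175.5),.056,T)
print(R,S,B,np.linalg.norm(R-S),np.linalg.norm(B-S))
print('to round',(R-s['tcp_pos'])/.025,'round->tare',(B-R)/.025)
```

```text
[ 0.58664756 -0.07990081  0.056     ] [ 0.57192966 -0.12952728  0.056     ] [ 0.55054853 -0.20099291  0.056     ] 0.05176294850089369 0.07459550963896384
to round [ 0.84088427  0.00564772 -3.75000818] round->tare [-1.44396133 -4.84368415  0.        ]
```

>>> move_arm(
  targets="0.45 0 -0.6 0;0.4 0 -0.8 0;0 0 -0.8 0;0 0 -0.8 0;0 0 -0.3 0;0 0 0 0;0 0 0 0;0 0 0 0",
)

```text
time_s: 6.72
tcp_pos: [0.5879, -0.0801, 0.069]
ee_rot: [[0.957, -0.29, 0.003], [-0.29, -0.957, -0.0], [0.003, -0.001, -1.0]]
wrist_force: [0.0, -0.4, -0.3]
gripper_width: -0.001
gripper_force: 0.0
```

>>> move_arm(
  targets="0 0 -0.1 0;0 0 -0.1 0;0 0 -0.1 0;0 0 -0.1 0;0 0 -0.1 0;0 0 -0.05 0;0 0 0 0;0 0 0 0",
)

```text
time_s: 7.38
tcp_pos: [0.5868, -0.0804, 0.0538]
ee_rot: [[0.957, -0.291, 0.0], [-0.291, -0.957, -0.0], [0.0, 0.0, -1.0]]
wrist_force: [0.8, 0.3, 1.8]
gripper_width: 0.003
gripper_force: 0.8
```

>>> move_arm(
  targets="0 0 -0.08 0;0 0 -0.08 0;0 0 -0.04 0;0 0 0 0;0 0 0 0;0 0 0 0",
)

```text
time_s: 7.88
tcp_pos: [0.5869, -0.0804, 0.0504]
ee_rot: [[0.957, -0.29, 0.0], [-0.29, -0.957, -0.0], [0.001, 0.0, -1.0]]
wrist_force: [-3.5, 0.5, 10.0]
gripper_width: 0.01
gripper_force: 5.5
```

>>> move_arm(
  targets="0 0 -0.05 0;0 0 0 0;0 0 0 0",
)

```text
time_s: 8.13
tcp_pos: [0.5869, -0.0804, 0.0503]
ee_rot: [[0.957, -0.29, 0.001], [-0.29, -0.957, -0.001], [0.001, 0.0, -1.0]]
wrist_force: [-5.8, 1.9, 17.3]
gripper_width: 0.003
gripper_force: 8.5
```

>>> move_arm(
  targets="0 0 0.4 0;0 0 0.8 0;0 0 0.8 0;-0.2 -0.7 0 0;-0.25 -0.8 0 0;-0.25 -0.8 0 0;-0.25 -0.8 0 0;-0.25 -0.85 0 0;-0.25 -0.85 0 0;0 0 0 0",
)

```text
time_s: 8.97
tcp_pos: [0.5492, -0.2031, 0.0969]
ee_rot: [[0.956, -0.295, -0.001], [-0.295, -0.956, 0.0], [-0.001, 0.0, -1.0]]
wrist_force: [0.6, 0.2, 0.1]
gripper_width: 0.005
gripper_force: 0.0
```

>>> move_arm(
  targets="0 0 0 0;0 0 -0.5 0;0 0 -0.5 0;0 0 -0.3 0;0 0 0 0;0 0 0 0",
)

```text
time_s: 9.47
tcp_pos: [0.5507, -0.1998, 0.0647]
ee_rot: [[0.957, -0.29, -0.001], [-0.29, -0.957, -0.0], [-0.001, 0.0, -1.0]]
wrist_force: [-0.1, 0.5, 0.5]
gripper_width: 0.003
gripper_force: 0.0
```

>>> move_arm(
  targets="0 0 -0.15 0;0 0 -0.15 0;0 0 -0.15 0;0 0 -0.12 0;0 0 -0.1 0;0 0 -0.05 0;0 0 0 0;0 0 0 0",
)

```text
time_s: 10.13
tcp_pos: [0.5512, -0.2003, 0.0501]
ee_rot: [[0.957, -0.29, 0.002], [-0.29, -0.957, -0.001], [0.002, 0.0, -1.0]]
wrist_force: [-3.9, 4.9, 16.4]
gripper_width: 0.003
gripper_force: 8.1
```

Fully down at z=0.050 with 16 N. Hold for about 1 s, then retreat straight up.

>>> move_arm(
  targets="0 0 0 0;0 0 0 0;0 0 0 0;0 0 0 0;0 0 0 0;0 0 0 0;0 0 0 0;0 0 0 0;0 0 0 0;0 0 0 0",
)

```text
time_s: 10.97
tcp_pos: [0.5512, -0.2002, 0.0501]
ee_rot: [[0.957, -0.29, 0.002], [-0.29, -0.957, -0.001], [0.002, 0.0, -1.0]]
wrist_force: [-4.1, 4.1, 16.3]
gripper_width: 0.005
gripper_force: 8.0
```

>>> move_arm(
  targets="0 0 0.4 0;0 0 0.8 0;0 0 0.8 0;-0.5 0 0.8 0;-0.5 0 0.8 0;-0.5 0 0.5 0;0 0 0 0;0 0 0 0;0 0 0 0;0 0 0 0",
)

```text
time_s: 11.8
tcp_pos: [0.5129, -0.2002, 0.1483]
ee_rot: [[0.957, -0.291, -0.002], [-0.291, -0.957, 0.0], [-0.002, 0.0, -1.0]]
wrist_force: [0.9, -0.2, -1.0]
gripper_width: 0.01
gripper_force: 0.0
```

Run:
```python
from station import *
from h import *
s=sense();c=capture('wrist');b=capture('side')
print(s['time_s'],s['tcp_pos'],s['wrist_force'])
o=np.zeros((600,800,3),np.uint8)
o[:384,:512]=c['image']
o[384:,:400]=cv2.resize(b['image'][190:244,205:305],(400,216),interpolation=cv2.INTER_CUBIC)
o[384:,400:]=cv2.resize(b['image'][100:184,225:380],(400,216),interpolation=cv2.INTER_CUBIC)
cv2.imwrite('pics/w3.png',o)
```

```text
11.8 [ 0.51290015 -0.20023357  0.14827916] [ 0.89727121 -0.16716179 -0.97919399]
```

View pics/w3.png

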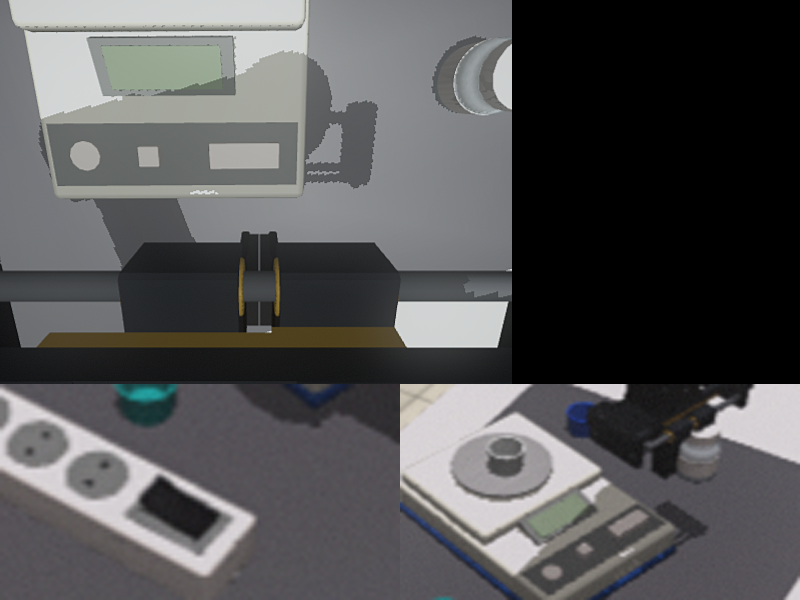

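The rocker is still over, the cup and jar are in place, and the gripper is clear of everything. The round key stopped firmly at z=0.0503 under 17 N. Handing in.

```bash
python3 -c "
from station import *
print(finish_job())"
```

```text
the job is handed in; nothing more can be done
None
```

I tipped the rocker fully over, pressed the round key down to its stop, held the tare bar down for about a second and released it, then handed the job in at about 12 s; the judge's result was not shown.

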